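Sweep the cut-outs off the router board into the offcut tray

TASK

The router has finished a job and three loose black cut-outs - a rectangle, a square and a disc - still lie on its spoilboard. Sweep all three with the fingers along the board and over its open front edge into the blue offcut tray; only push them, never pick them up or lift them. Leave the touch-off puck, the collet nut, the spare clamp and everything else where they are.

Things in the scene. Friction and masses are not known exactly. Their poses are not given: they have to be found in the camera images.
- router: Benchtop CNC router, fixed, standing a little turned. Origin: on the table, straight below the middle of the spoilboard's open front edge (no wall there). Its +y runs from that edge back along the board to the gantry, z up, +x to the right as seen looking along +y. The flat brown board spans x -160 to 160 mm, y 0 to 620 mm, its top 60 mm above the table.
- board_front (a point): Middle of the spoilboard's front edge, on the board's top surface, 60 mm above the table; same axes as the router. Black side rails, 40 mm wide, run along both sides of the board, centred 190 mm to either side of this point; their tops are 83 mm above the table.
- sheet (a point): Middle of the top of the black sheet with three windows that is clamped on the board: 170 mm (x) by 115 mm (y), 12 mm thick, 415 mm behind the front edge. Its two clamps reach 94 mm above the table. Behind it, 500 to 640 mm from the front edge, stands the gantry with its spindle, about 370 mm tall. Fixed, not part of the job.
- tray: Blue open offcut tray, fixed, hung against the board's front edge: 180 mm along the edge (its x), 120 mm across it (y), 46 mm high, walls and floor 3 mm. Origin on the table under its centre, 62 mm in front of the edge (the router's -y side); axes parallel to the router's. Where it hangs along the edge varies. Its rim is 14 mm below the board's top.
- tray_mouth (a point): The middle of the tray's open top, level with its rim, 46 mm above the table.
- rect_center (a point): Centre of the black rectangular cut-out, a loose flat piece of plastic 44 mm (its own x) by 28 mm (y), 12 mm thick, lying flat on the board; about 20 g.
- cut_rect: The same rectangular cut-out; origin at the middle of its underside.
- square_center (a point): Centre of the black square cut-out, loose, 32 by 32 mm, 12 mm thick, lying flat on the board; about 20 g.
- cut_square: The same square cut-out; origin at the middle of its underside.
- disc_center (a point): Centre of the black round cut-out, loose, 38 mm in diameter, 12 mm thick, lying flat on the board; about 20 g.
- cut_disc: The same round cut-out; origin at the middle of its underside.
- puck: Touch-off puck: a bright aluminium disc 38 mm in diameter and 20 mm tall with a small red plug 10 mm long on its side, standing on the board among the cut-outs; origin at the middle of its underside. Stands loose, not part of the job.
- collet_nut: Steel collet nut 28 mm in diameter, 24 mm tall, on the board between the cut-outs and the clamped sheet; origin at the middle of its underside. Stands loose, not part of the job.
- spare_clamp: Spare aluminium hold-down clamp, 70 mm (its x) by 24 mm, 30 mm tall with its black knob, on the board between the cut-outs and the clamped sheet; origin at the middle of its underside. Stands loose, not part of the job.
- wrench: Flat steel wrench, 160 mm long along its x, lying on the table in front of the tray; origin under its middle. Stands loose, not part of the job.
- screw_jar: Clear jar with a white lid, 68 mm in diameter, 75 mm tall, on the table beside the tray; origin at the middle of its underside. Stands loose, not part of the job.
Mind the look-alikes: they are no part of the job. Leave any red look-alike of the cut_square alone.

How it is judged:
At the end, for the whole second after the job is handed in: All three cut-outs lie at rest in the blue tray: their centres within its outline and below its rim (46 mm above the table). The puck, the collet nut and the spare clamp are within 15 mm and the wrench and the screw jar within 30 mm of where they were (x of rect_center in the frame of tray between -0.088 and 0.088 m and y of rect_center in the frame of tray between -0.058 and 0.058 m and z of each of rect_center, square_center, disc_center in the frame of tray below 0.046 m and linear speed of each of cut_rect, cut_square, cut_disc below 0.02 m/s and x of square_center in the frame of tray between -0.088 and 0.088 m and y of square_center in the frame of tray between -0.058 and 0.058 m and x of disc_center in the frame of tray between -0.088 and 0.088 m and y of disc_center in the frame of tray between -0.058 and 0.058 m and distance of each of puck, collet_nut, spare_clamp from where it was at the start of the episode below 0.015 m and distance of each of wrench, screw_jar from where it was at the start of the episode below 0.03 m); the robot touches nothing.
It fails at once if a cut-out is lifted: more than 10 mm above the board and resting on nothing ((height (world z) of rect_center above 0.077 m and contact force between cut_rect and router below 0.005 N and contact force between cut_rect and puck below 0.005 N and contact force between cut_rect and collet_nut below 0.005 N and contact force between cut_rect and spare_clamp below 0.005 N and contact force between cut_rect and cut_square below 0.005 N and contact force between cut_rect and cut_disc below 0.005 N) or (height (world z) of square_center above 0.077 m and contact force between cut_square and router below 0.005 N and contact force between cut_square and puck below 0.005 N and contact force between cut_square and collet_nut below 0.005 N and contact force between cut_square and spare_clamp below 0.005 N and contact force between cut_square and cut_rect below 0.005 N and contact force between cut_square and cut_disc below 0.005 N) or (height (world z) of disc_center above 0.077 m and contact force between cut_disc and router below 0.005 N and contact force between cut_disc and puck below 0.005 N and contact force between cut_disc and collet_nut below 0.005 N and contact force between cut_disc and spare_clamp below 0.005 N and contact force between cut_disc and cut_rect below 0.005 N and contact force between cut_disc and cut_square below 0.005 N)).
It fails at once if the touch-off puck, the collet nut or the spare clamp is displaced by more than 15 mm (distance of any of puck, collet_nut, spare_clamp from where it was at the start of the episode above 0.015 m).
It fails at once if the wrench or the screw jar is displaced by more than 30 mm (distance of any of wrench, screw_jar from where it was at the start of the episode above 0.03 m).
It fails at once if the puck, collet nut or jar is knocked over (angle between any of puck, collet_nut, screw_jar's own z axis and vertical above 0.5 rad).
It also fails if it takes over 61 s, if anything falls off the work surface, if the arm or the gripper's body presses on something with over 40 N, if the wrist force passes 120 N, or if a joint passes its speed limit or range.

ROBOT

A 6-joint arm with a two-finger parallel gripper is mounted at the origin on the work surface. World frame = base frame: x ahead of the robot, y to its left, z up, the work surface at z = 0. Lengths are in m, angles in rad, forces in N, time in s.
With the tool pointing down it reaches from about 0.275 to 0.75 m from the base axis. Payload 10.2 kg.
Tool frame: the origin (TCP) lies between the finger pads; the fingertips stand 14 mm ahead of it and the grasp point (between the pads) lies 5 mm behind it; z points along the fingers, y is the direction in which the jaws open and shut (so a half turn about z gives the same grasp; the last joint's range is limited). The gripper opens to 88 mm and grips with 3 to 60 N. Pads are 18 mm wide; open, the fingers measure 123 mm over their backs; the gripper's body (75 mm by 187 mm) begins 45 mm behind the grasp point.
Start: joints at [-1.438, 0.313, 1.498, -0, 1.331, -0.223], TCP at [0.183, -0.492, 0.253] pointing down, gripper open.
Joint ranges: [-2.94, 2.94], [-0.97, 2.17], [0.19, 2.56], [-1.23, 4.37], [0.02, 3.11], [-2.88, 2.88]. Speed limits (rad/s): [2.39, 2.39, 3.01, 3.14, 3.14, 3.14].

INTERFACE

Orientations are given as a rotation vector (axis times angle).
In Python, from bench import r gives the robot as it stands.
- The arm moves only by the tool jog_arm, never from a script. Its argument "plan" is a list of rows, each a list of 2 entries, a list of its own where there are three numbers: the shift along the tool's x, y, z in m, then the turn, a rotation vector about the tool's x, y, z in rad. A call has 1 to 20 rows; each row shifts and turns the commanded pose from where the row before left it, along the tool's axes as they then stand; what a row does not reach is not made up. A row lasts 1/8 s, in which the tool goes at most 62.5 mm and 10.7 degrees, less where a joint would pass 70% of its speed; a pose out of reach is approached as far as the arm can. A call is refused whole if a number of a shift passes 0.0625 or a number of a turn 0.188, either way. A call with a gripper value outside its range is refused whole. "jaw" is the finger opening in m, from 0 to 0.0881, set as the call begins (left out, the last holds). The fingers move at their own pace and stop on an object; the grip force is fixed at half the most. Time passes only in rows, so rows that do not move let the fingers close. It gives the time, the measured TCP pose, the force and the opening at its end, in the units of the state.
- r.observe(): the state, without advancing time (a new reading comes with each control period).
- r.capture(name): name is "scene" or "top"; returns a dict with "color" (480x640x3 uint8, red, green, blue), "camera_matrix" (3x3 intrinsics, pixels), "k1" (the pictures are not rectified: a ray, as slopes to the right and down, at radius r is drawn at 1 + k1 r^2 times it, then the intrinsics apply), "R" (3x3) and "t" (3): a world point X has camera coordinates R X + t. Camera axes: x right, y down, z forward; pixel columns grow to the right and rows downward; lengths in m; the calibration is good to about 2 mm. A picture is of the moment at which its call begins. There is no depth.
- r.hand_in(): hands the job in, once; it reports no verdict.
The state is a dict: "t": time; "joints": joint angles; "dq": joint speeds; "joint_torque": joint torques, N m; "tcp_pos": TCP position; "ee_rot": TCP orientation; "wrist_force": force on the tool from outside, world axes, zero at the start; "moment": the same for the moment, N m; "gripper_width": finger opening in m.
Only numpy, scipy, OpenCV 4.12 (cv2) and the standard library are available. Lean on these libraries where they do the work, as an engineer would, in place of code of your own. Each camera call takes 0.05 s, during which the arm holds its last target.

## Working session

There is one attempt and no reset: what is moved stays moved. The work goes in short steps, Python scripts to look and compute and a tool call to move; the robot and the scene stay as the last step left them, time stands still between calls to the robot, and variables do not carry over. Pictures are saved under pics/ and viewed, and the job is handed in when it is done.

Besides the shell and the picture viewer there is one more tool, called by a JSON object that holds its "op" and its "data". jog_arm: Moves the arm, as the interface text tells. Its arguments: {"type":"object","properties":{"plan":{"type":"array","items":{"type":"array"}},"jaw":{"type":"number"}},"required":["plan"]}

```bash
mkdir -p pics; ls; python3 - <<'E'
from bench import r
import cv2,json
o=r.observe();print({k:(v.tolist() if hasattr(v,'tolist') else v) for k,v in o.items()})
for n in("scene","top"):
    c=r.capture(n);cv2.imwrite(f"pics/{n}0.png",c["color"][:,:,::-1]);print(n,c["camera_matrix"],c["k1"],c["R"],c["t"])
E
```

```text
pics
{'t': 0.0, 'joints': [-1.4384115589352284, 0.31341898076016267, 1.4984441008725924, -1.1038399829625161e-05, 1.330987307993435, -0.22339921868019114], 'dq': [0.00014033053206999766, 0.001438441203347919, 0.0017081871786710937, -0.001064603601968531, -0.001609524534127352, -7.058098891870047e-05], 'joint_torque': [-0.0016671593402861618, -40.221136808395386, -25.227110981941223, 0.06930918199941516, 0.03526901244185865, -8.4340069861355e-05], 'tcp_pos': [0.18282602926795682, -0.49189071756274255, 0.2521742868743491], 'ee_rot': [-3.090777055161127, -0.5557028876162093, -7.302310883103854e-05], 'wrist_force': [0.8206176253541485, 0.04830961431153427, -0.024478825363139247], 'moment': [0.011798115866790072, -0.030853671332242174, 0.02984477823054015], 'gripper_width': 0.0884688274359134}
scene [[439.55340755   0.         325.28117239]
 [  0.         439.55340755 238.80606449]
 [  0.           0.           1.        ]] -0.08287263645569946 [[ 0.8468514   0.53159095  0.01593025]
 [ 0.38491323 -0.59196637 -0.70810848]
 [-0.36699389  0.60579442 -0.70592393]] [-0.42304209 -0.24825203  1.21709261]
top [[481.37696883   0.         314.39692685]
 [  0.         481.37696883 237.84184847]
 [  0.           0.           1.        ]] -0.1018785766751512 [[ 0.01838754 -0.99973626  0.01375891]
 [-0.99677918 -0.01940404 -0.07781229]
 [ 0.07805874 -0.01228381 -0.99687308]] [-0.14682005  0.60284818  1.11311272]
```

View pics/scene0.png

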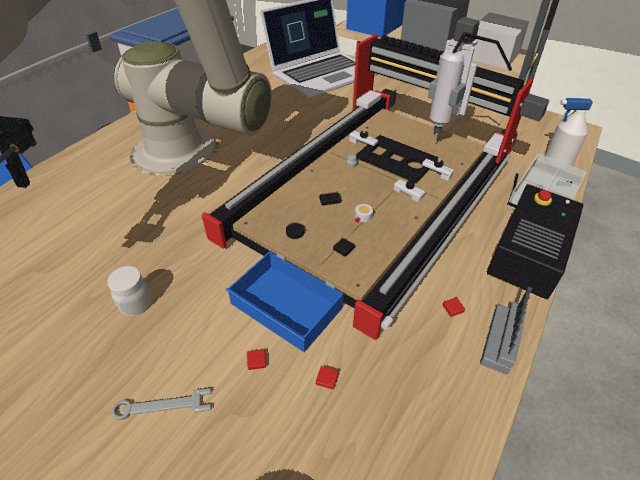

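View pics/top0.png

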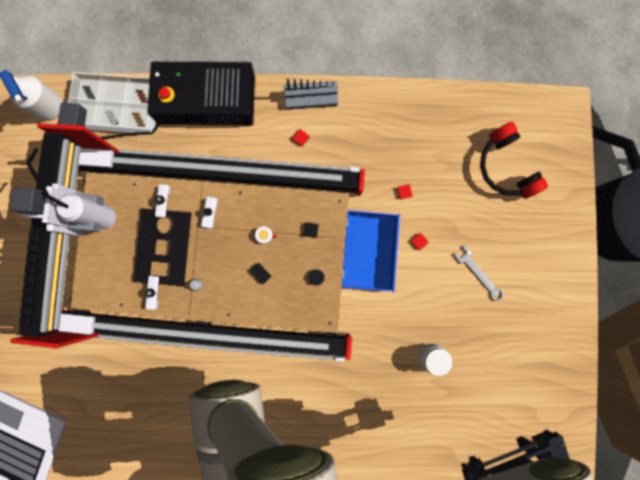

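Candidates (top view):
- Black square at about (310,230), rectangle at (260,273), disc at (316,277), all loose on the board.
- Not wanted: red squares at (301,137), (404,191) and (419,241), and the windows in the sheet at (160,245).

I'll check these in a close crop.

```bash
cat > h.py <<'E'
import numpy as np,cv2
from bench import r
def ray(c,u,v):
    K=c["camera_matrix"];D=np.array([c["k1"],0,0,0,0.])
    p=cv2.undistortPoints(np.array([[[u,v]]],float),np.array(K),D).ravel()
    R=np.array(c["R"]);t=np.array(c["t"]);C=-R.T@t;d=R.T@np.array([p[0],p[1],1]);return C,d
def at(c,u,v,z):
    C,d=ray(c,u,v);return C+d*(z-C[2])/d[2]
def proj(c,X):
    R=np.array(c["R"]);t=np.array(c["t"])
    return cv2.projectPoints(np.array(X,float).reshape(-1,1,3),cv2.Rodrigues(R)[0],t,np.array(c["camera_matrix"]),np.array([c["k1"],0,0,0,0.]))[0].reshape(-1,2)
E
python3 - <<'E'
from h import *
c=r.capture("top");im=c["color"][:,:,::-1]
cv2.imwrite("pics/crop1.png",cv2.resize(im[200:310,230:410],None,fx=4.4,fy=4.4,interpolation=cv2.INTER_CUBIC))
cv2.imwrite("pics/crop2.png",cv2.resize(im[150:370,130:420],None,fx=2.7,fy=2.7,interpolation=cv2.INTER_CUBIC))
c=r.capture("scene");im=c["color"][:,:,::-1]
cv2.imwrite("pics/crop3.png",cv2.resize(im[170:350,200:400],None,fx=3.3,fy=3.3,interpolation=cv2.INTER_CUBIC))
E
```

```text
(no output)
```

View pics/crop1.png

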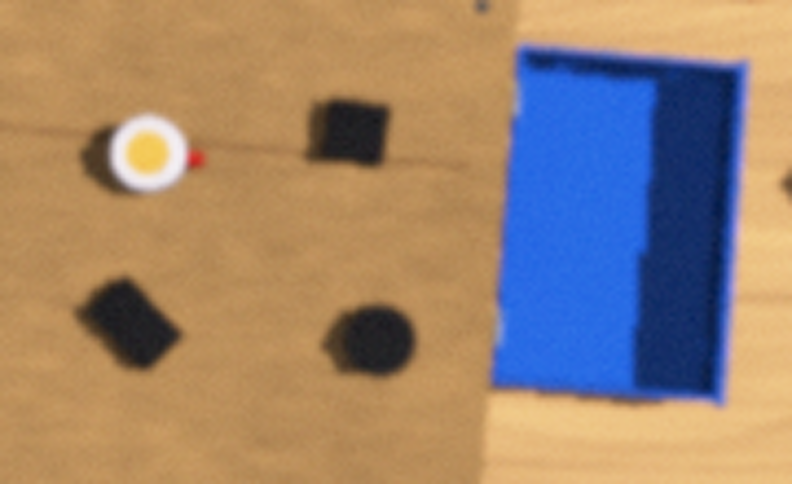

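View pics/crop2.png

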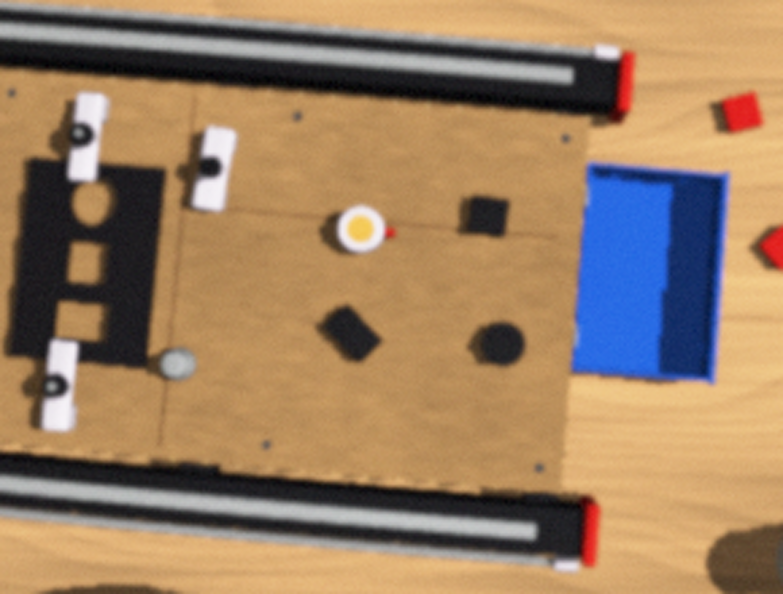

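View pics/crop3.png

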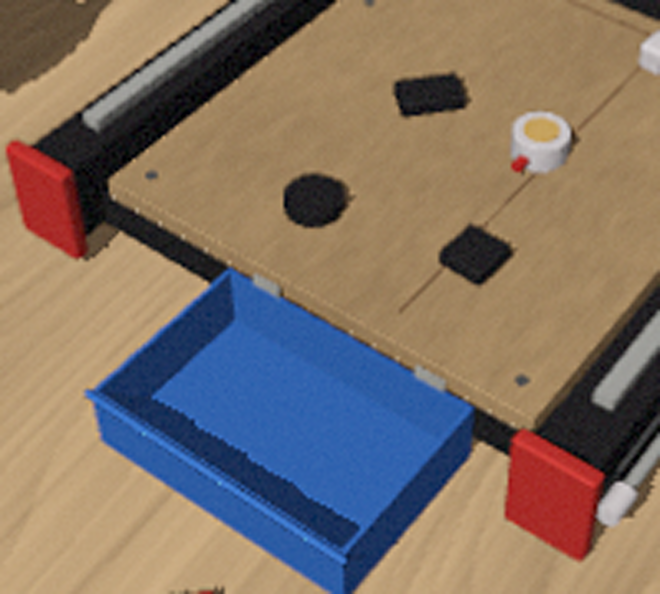

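```bash
python3 - <<'E'
from h import *
c=r.capture("top");s=r.capture("scene");np.set_printoptions(precision=4,suppress=True)
f=lambda x,y,z:at(c,230+(x+.5)/4.4-.5,200+(y+.5)/4.4-.5,z)
g=lambda x,y,z:at(c,130+(x+.5)/2.7-.5,150+(y+.5)/2.7-.5,z)
h=lambda x,y,z:at(s,200+(x+.5)/3.3-.5,170+(y+.5)/3.3-.5,z)
T=[f(*p,.046) for p in[(520,47),(747,63),(722,403),(494,385)]];print("tray",T,[np.linalg.norm(T[i]-T[(i+1)%4]) for i in range(4)],np.mean(T,0))
Ts=[h(*p,.046) for p in[(472,408),(345,557),(90,395),(230,272)]];print("trayS",Ts,np.mean(Ts,0))
a,b=g(590,118,.06),g(562,490,.06);print("front",a,b,np.linalg.norm(a-b),(a+b)/2)
d=a-b;print("ang of +x",np.arctan2(d[1],d[0]))
a2,b2=h(113,190,.06),h(527,430,.06);print("frontS",a2,b2)
print("sq",f(358,131,.072),h(478,249,.072));print("disc",f(378,340,.072),h(315,196,.072));print("rect",f(134,324,.072),h(431,92,.072));print("puck",f(148,153,.08),h(542,130,.08))
print("plug",f(196,159,.07));print("nut",g(177,363,.084));print("clamp",g(214,168,.08))
print("rect corners",[f(*p,.072) for p in[(127,277),(183,333),(145,370),(85,318)]])
print("sq corners",[f(*p,.072) for p in[(333,97),(390,104),(382,166),(325,158)]])
E
```

```text
tray [array([ 0.6698, -0.2118,  0.046 ]), array([ 0.6639, -0.3331,  0.046 ]), array([ 0.4836, -0.3208,  0.046 ]), array([ 0.4912, -0.2006,  0.046 ])] [np.float64(0.12135482271069625), np.float64(0.1806450311371706), np.float64(0.12048533536074221), np.float64(0.17899208368074568)] [ 0.5771 -0.2666  0.046 ]
trayS [array([ 0.6685, -0.21  ,  0.046 ]), array([ 0.6629, -0.3288,  0.046 ]), array([ 0.4829, -0.3193,  0.046 ]), array([ 0.4913, -0.2   ,  0.046 ])] [ 0.5764 -0.2645  0.046 ]
front [ 0.7073 -0.2112  0.06  ] [ 0.3917 -0.1919  0.06  ] 0.31617922214028005 [ 0.5495 -0.2016  0.06  ]
ang of +x -0.06088654913082621
frontS [ 0.395  -0.1935  0.06  ] [ 0.7063 -0.2166  0.06  ]
sq [ 0.6209 -0.1267  0.072 ] [ 0.6201 -0.1232  0.072 ]
disc [ 0.5137 -0.139   0.072 ] [ 0.5127 -0.1386  0.072 ]
rect [ 0.5194 -0.0139  0.072 ] [ 0.5199 -0.0139  0.072 ]
puck [ 0.6067 -0.0196  0.08  ] [ 0.6044 -0.0157  0.08  ]
plug [ 0.6049 -0.0435  0.07  ]
nut [0.4921 0.1293 0.084 ]
clamp [0.6554 0.1049 0.08  ]
rect corners [array([ 0.5434, -0.0097,  0.072 ]), array([ 0.5154, -0.0391,  0.072 ]), array([ 0.4961, -0.0202,  0.072 ]), array([0.522 , 0.0113, 0.072 ])]
sq corners [array([ 0.6382, -0.1135,  0.072 ]), array([ 0.6352, -0.1429,  0.072 ]), array([ 0.603 , -0.1394,  0.072 ]), array([ 0.6066, -0.11  ,  0.072 ])]
```

Both cameras agree to within 4 mm, and the tray comes out at 180x120 as given. In the router frame, in mm:

| Object | X | Y |
|---|---|---|
| Tray centre | 31 | – |
| Square | 65 | 82 |
| Disc | -40 | 61 |
| Rectangle | -42 | 186 |
| Puck | 44 | 188 |

First I'll turn the tool to the router axes with the jaw at 20 mm, then approach behind the square.

{"op": "jog_arm", "data": {"plan": [[[0,0,0],[0,0,-0.144]],[[0,0,0],[0,0,-0.144]],[[0,0,0],[0,0,-0.144]],[[0,0,0],[0,0,-0.144]],[[0,0,0],[0,0,-0.144]],[[0,0,0],[0,0,-0.144]],[[0,0,0],[0,0,-0.144]],[[0,0,0],[0,0,-0.144]],[[0,0,0],[0,0,0]]], "jaw": 0.02}}

```text
t: 1.42
tcp_pos: [0.1829, -0.4921, 0.2527]
ee_rot: [-2.292, -2.149, -0.0]
wrist_force: [-0.2, 0.1, 1.0]
gripper_width: 0.0201
```

{"op": "jog_arm", "data": {"plan": [[[0.031,0.029,0.0],[0,0,0]],[[0.031,0.029,0.0],[0,0,0]],[[0.031,0.029,0.0],[0,0,0]],[[0.031,0.029,0.0],[0,0,0]],[[0.031,0.029,0.0],[0,0,0]],[[0.031,0.029,0.0],[0,0,0]],[[0.031,0.029,0.0],[0,0,0]],[[0.031,0.029,0.01],[0,0,0]],[[0.031,0.029,0.01],[0,0,0]],[[0.031,0.029,0.01],[0,0,0]],[[0.031,0.029,0.01],[0,0,0]],[[0.031,0.029,0.01],[0,0,0]],[[0.031,0.029,0.01],[0,0,0]],[[0.031,0.029,0.02],[0,0,0]],[[0,0,0],[0,0,0]],[[0,0,0],[0,0,0]]]}}

```text
t: 3.42
tcp_pos: [0.6152, -0.085, 0.173]
ee_rot: [2.292, 2.148, -0.0]
wrist_force: [0.2, -0.2, -0.1]
gripper_width: 0.0202
```

```bash
cat >> h.py <<'E'
from scipy.spatial.transform import Rotation as Ro
O=np.array([.550,-.2025]);th=-.063
def rt(p):
    d=np.array(p)[:2]-O;return np.array([d[0]*np.cos(th)+d[1]*np.sin(th),-d[0]*np.sin(th)+d[1]*np.cos(th)])
def st():
    o=r.observe();M=Ro.from_rotvec(o["ee_rot"]).as_matrix()
    print("t",o["t"],"XY",rt(o["tcp_pos"]).round(4),"z",round(o["tcp_pos"][2],4),"yaw rel",round(np.arctan2(M[1,1],M[0,1])-th,4),"tilt",M[:2,2].round(3),"F",np.round(o["wrist_force"],1),"w",o["gripper_width"],"j",np.round(o["joints"],2))
def cap(n):
    for k in("top","scene"):
        c=r.capture(k);im=c["color"][:,:,::-1];m=im[150:370,130:420] if k=="top" else im[120:360,190:470]
        cv2.imwrite(f"pics/{n}_{k}.png",cv2.resize(m,None,fx=2.5,fy=2.5,interpolation=cv2.INTER_CUBIC))
E
python3 -c "
from h import *
st();cap('a')"
```

```text
t 3.425 XY [0.0576 0.1214] z 0.173 yaw rel -0.0018 tilt [ 0. -0.] F [ 0.2 -0.2 -0.1] w 0.020197638837149364 j [-0.33  0.59  1.29 -0.    1.26 -0.26]
```

{"op": "jog_arm", "data": {"plan": [[[0,0.007,0.02],[0,0,0]],[[0,0,0.025],[0,0,0]],[[0,0,0.025],[0,0,0]],[[0,0,0.015],[0,0,0]],[[0,0,0.01],[0,0,0]],[[0,0,0],[0,0,0]],[[0,0,0],[0,0,0]]]}}

```text
t: 4.4
tcp_pos: [0.6228, -0.0851, 0.0785]
ee_rot: [2.289, 2.149, 0.001]
wrist_force: [-0.4, -0.6, -0.5]
gripper_width: 0.0201
```

```bash
python3 -c "
from h import *
st();cap('b')"
```

```text
t 4.4 XY [0.0653 0.1217] z 0.0785 yaw rel -0.0001 tilt [ 0.001 -0.   ] F [-0.4 -0.6 -0.5] w 0.020065157192593396 j [-0.32  0.71  1.35  0.    1.08 -0.26]
```

View pics/b_scene.png

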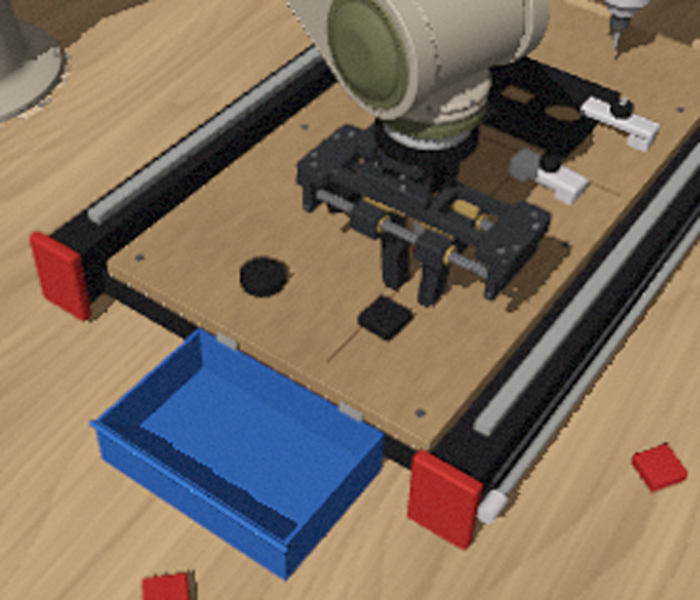

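{"op": "jog_arm", "data": {"plan": [[[-0.008,0,0],[0,0,0]],[[-0.008,0,0],[0,0,0]],[[-0.008,0,0],[0,0,0]],[[-0.008,0,0],[0,0,0]],[[-0.008,0,0],[0,0,0]],[[-0.008,0,0],[0,0,0]],[[-0.008,0,0],[0,0,0]],[[-0.008,0,0],[0,0,0]],[[-0.008,0,0],[0,0,0]],[[-0.008,0,0],[0,0,0]],[[-0.008,0,0],[0,0,0]],[[-0.008,0,0],[0,0,0]],[[-0.008,0,0],[0,0,0]],[[-0.008,0,0],[0,0,0]],[[-0.008,0,0],[0,0,0]],[[-0.008,0,0],[0,0,0]],[[0,0,0],[0,0,0]],[[0,0,0],[0,0,0]]]}}

```text
t: 6.75
tcp_pos: [0.6143, -0.2126, 0.0777]
ee_rot: [-2.29, -2.15, -0.0]
wrist_force: [0.1, -1.2, -0.1]
gripper_width: 0.02
```

```bash
python3 -c "
from h import *
st();cap('c')"
```

```text
t 6.75 XY [ 0.0648 -0.006 ] z 0.0777 yaw rel 0.0001 tilt [-0.  0.] F [ 0.1 -1.2 -0.1] w 0.02002291190739987 j [-0.51  0.75  1.27  0.    1.11 -0.45]
```

View pics/c_scene.png

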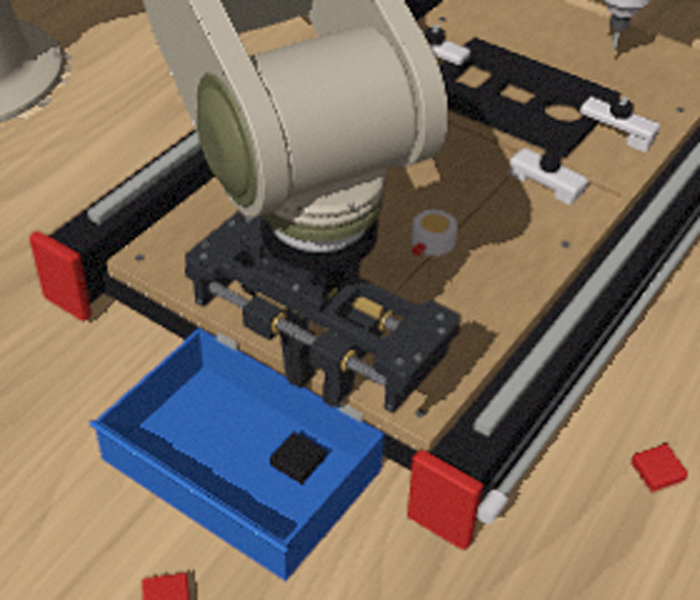

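The square is in the tray at (300,457), and the puck has not moved. The disc is next, with a 20° slanted push towards the tray.

{"op": "jog_arm", "data": {"plan": [[[0,0,-0.02],[0,0,0]],[[0,0,-0.03],[0,0,0]],[[0,-0.01,-0.02],[0,0,0]],[[0.02,-0.025,0],[0,0,0]],[[0.03,-0.03,0],[0,0,0]],[[0.03,-0.03,0],[0,0,0]],[[0.025,-0.024,0],[0,0,0]],[[0,0,0],[0,0,-0.175]],[[0,0,0],[0,0,-0.175]],[[0,0,0.025],[0,0,0]],[[0,0,0.025],[0,0,0]],[[0,0,0.013],[0,0,0]],[[0,0,0.007],[0,0,0]],[[0,0,0],[0,0,0]],[[0,0,0],[0,0,0]]]}}

```text
t: 8.72
tcp_pos: [0.5025, -0.1006, 0.0784]
ee_rot: [1.88, 2.515, 0.0]
wrist_force: [0.4, -0.2, -1.0]
gripper_width: 0.0202
```

```bash
python3 -c "
from h import *
st();cap('d')"
```

```text
t 8.725 XY [-0.0538  0.0987] z 0.0784 yaw rel 0.35 tilt [ 0.001 -0.001] F [ 0.4 -0.2 -1. ] w 0.02024768419000967 j [-0.43  0.5   1.74  0.    0.91 -0.71]
```

View pics/d_scene.png

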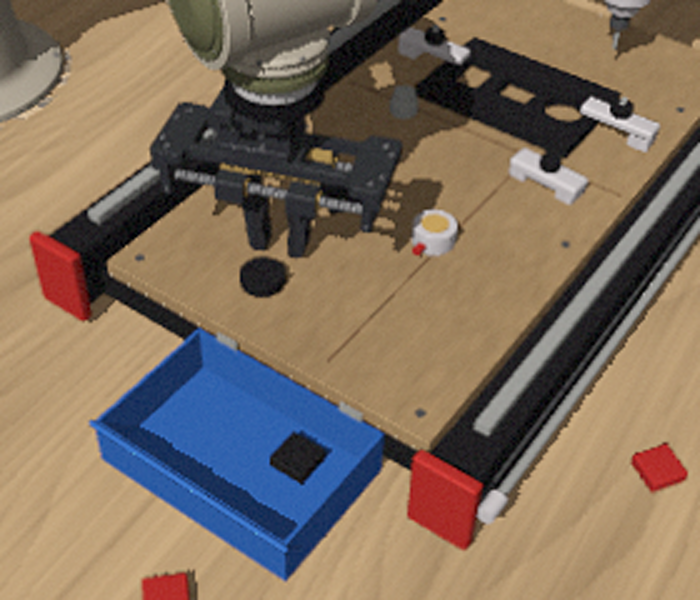

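{"op": "jog_arm", "data": {"plan": [[[-0.008,0,0],[0,0,0]],[[-0.008,0,0],[0,0,0]],[[-0.008,0,0],[0,0,0]],[[-0.008,0,0],[0,0,0]],[[-0.008,0,0],[0,0,0]],[[-0.008,0,0],[0,0,0]],[[-0.008,0,0],[0,0,0]],[[-0.008,0,0],[0,0,0]],[[-0.008,0,0],[0,0,0]],[[-0.008,0,0],[0,0,0]],[[-0.008,0,0],[0,0,0]],[[-0.008,0,0],[0,0,0]],[[-0.008,0,0],[0,0,0]],[[-0.008,0,0],[0,0,0]],[[0,0,0],[0,0,0]],[[0,0,0],[0,0,0]]]}}

```text
t: 10.82
tcp_pos: [0.5338, -0.2077, 0.0776]
ee_rot: [-1.881, -2.516, -0.0]
wrist_force: [-0.4, -0.4, 0.4]
gripper_width: 0.02
```

```bash
python3 -c "
from h import *
st();cap('e')"
```

```text
t 10.825 XY [-0.0159 -0.0062] z 0.0776 yaw rel 0.3501 tilt [-0.  0.] F [-0.4 -0.4  0.4] w 0.020022850555516 j [-0.58  0.61  1.55  0.    0.99 -0.86]
```

View pics/e_scene.png

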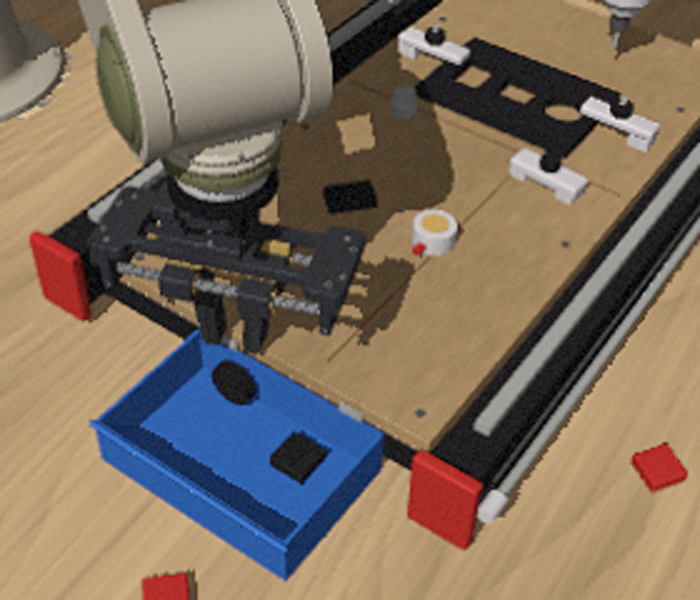

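The disc dropped into the tray at (235,382). Next is the rectangle, starting from behind it.

{"op": "jog_arm", "data": {"plan": [[[0,0,-0.02],[0,0,0]],[[0,0,-0.03],[0,0,0.175]],[[0,0,-0.02],[0,0,0.175]],[[0.03,-0.005,0],[0,0,0]],[[0.04,-0.007,0],[0,0,0]],[[0.045,-0.007,0],[0,0,0]],[[0.045,-0.007,0],[0,0,0]],[[0.045,-0.007,0],[0,0,0]],[[0.032,-0.006,0],[0,0,0]],[[0,0,0],[0,0,-0.14]],[[0,0,0],[0,0,-0.14]],[[0,0,0],[0,0,0]]]}}

```text
t: 12.42
tcp_pos: [0.5098, 0.0313, 0.1478]
ee_rot: [1.969, 2.448, 0.0]
wrist_force: [-1.0, 0.9, 0.2]
gripper_width: 0.02
```

```bash
python3 -c "
from h import *
st();cap('f')"
```

```text
t 12.425 XY [-0.0549  0.2308] z 0.1478 yaw rel 0.2791 tilt [0. 0.] F [-1.   0.9  0.2] w 0.0200239874477522 j [-0.17  0.39  1.68  0.    1.07 -0.38]
```

View pics/f_scene.png

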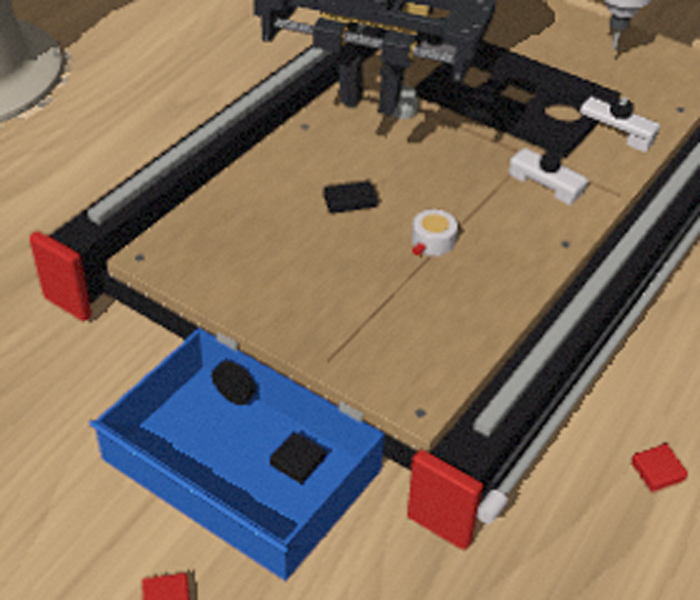

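View pics/f_top.png

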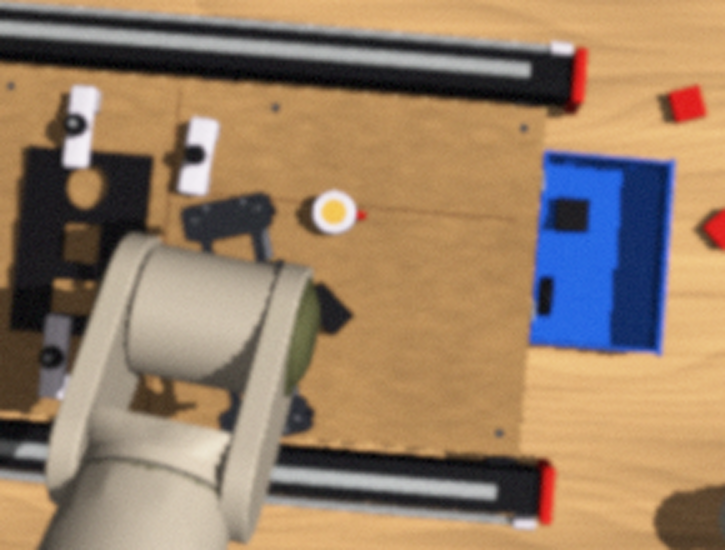

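The disc leans on the back wall, inside the tray and below the rim. The puck, nut and clamp are where they were. Now I descend and push the rectangle.

{"op": "jog_arm", "data": {"plan": [[[0,0,0.02],[0,0,0]],[[0,0,0.025],[0,0,0]],[[0,0,0.015],[0,0,0]],[[0,0,0.01],[0,0,0]],[[0,0,0],[0,0,0]],[[-0.008,0,0],[0,0,0]],[[-0.008,0,0],[0,0,0]],[[-0.008,0,0],[0,0,0]],[[-0.008,0,0],[0,0,0]],[[-0.008,0,0],[0,0,0]],[[-0.008,0,0],[0,0,0]],[[-0.008,0,0],[0,0,0]],[[-0.008,0,0],[0,0,0]],[[-0.008,0,0],[0,0,0]],[[-0.008,0,0],[0,0,0]],[[-0.008,0,0],[0,0,0]],[[-0.008,0,0],[0,0,0]]]}}

```text
t: 14.65
tcp_pos: [0.5307, -0.0632, 0.0777]
ee_rot: [1.968, 2.449, 0.0]
wrist_force: [-0.0, -0.3, 0.1]
gripper_width: 0.02
```

```bash
python3 -c "
from h import *
st();cap('g')"
```

```text
t 14.65 XY [-0.0281  0.1378] z 0.0777 yaw rel 0.28 tilt [0. 0.] F [-0.  -0.3  0.1] w 0.02002222609189305 j [-0.34  0.54  1.67  0.    0.94 -0.55]
```

View pics/g_scene.png

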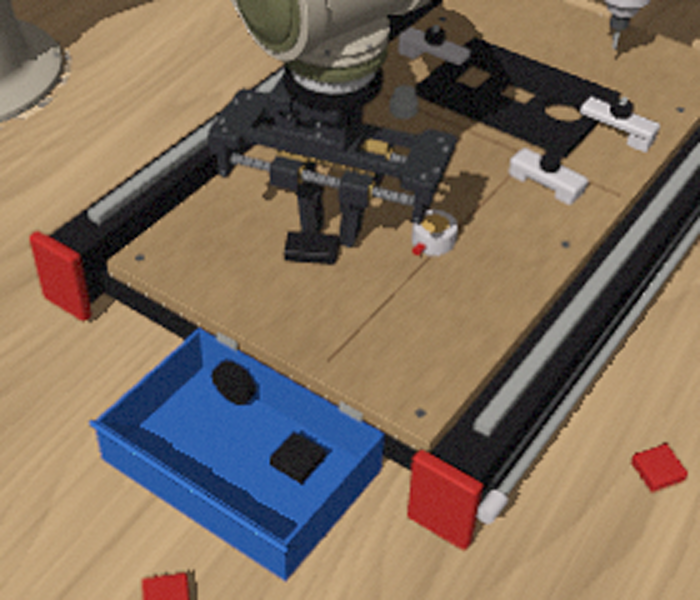

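The rectangle (312,247) rides ahead of the fingers but a little to the left. I'll push further and check again.

{"op": "jog_arm", "data": {"plan": [[[-0.008,0,0],[0,0,0]],[[-0.008,0,0],[0,0,0]],[[-0.008,0,0],[0,0,0]],[[-0.008,0,0],[0,0,0]],[[-0.008,0,0],[0,0,0]],[[0,0,0],[0,0,0]]]}}

```text
t: 15.5
tcp_pos: [0.5392, -0.1022, 0.0777]
ee_rot: [1.969, 2.448, 0.0]
wrist_force: [0.3, -0.3, -0.1]
gripper_width: 0.0201
```

```bash
python3 -c "
from h import *
st();cap('i')
c=r.capture('scene');m=c['color'][:,:,::-1][180:300,230:390];cv2.imwrite('pics/i2.png',cv2.resize(m,None,fx=5,fy=5,interpolation=cv2.INTER_CUBIC))"
```

```text
t 15.5 XY [-0.0171  0.0994] z 0.0777 yaw rel 0.2794 tilt [ 0. -0.] F [ 0.3 -0.3 -0.1] w 0.020059523740137704 j [-0.4   0.56  1.62 -0.    0.96 -0.62]
```

View pics/i2.png

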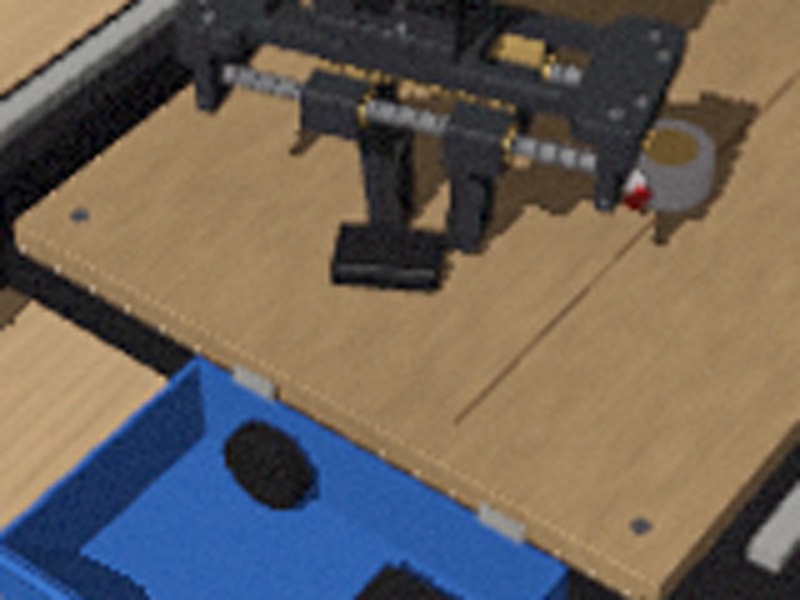

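View pics/i_top.png

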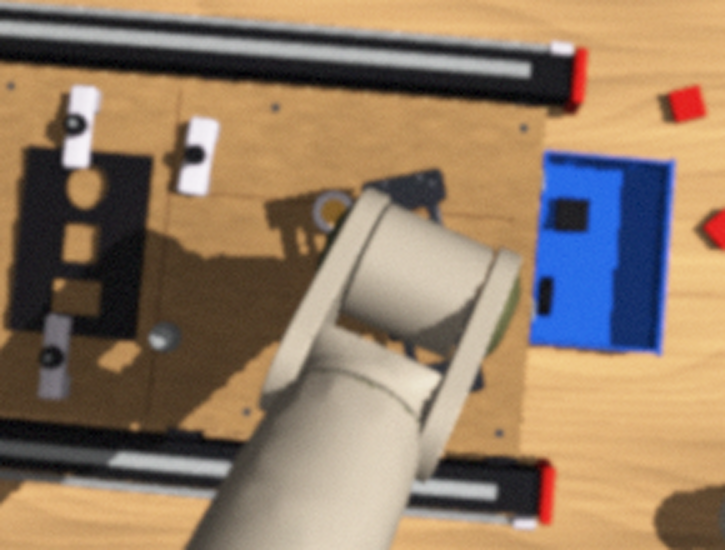

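```bash
python3 -c "
from h import *
c=r.capture('scene')
for p in[(390,245),(348,225),(333,268),(437,276),(440,235)]: print(p,rt(at(c,230+p[0]/5,180+p[1]/5,.072)))
st()"
```

```text
(390, 245) [-0.02031872  0.07720981]
(348, 225) [-0.04138051  0.07637453]
(333, 268) [-0.03058942  0.05283213]
(437, 276) [0.00574766 0.07413577]
(440, 235) [-0.00750789  0.09414425]
t 15.7 XY [-0.0173  0.1002] z 0.0777 yaw rel 0.2803 tilt [-0.  0.] F [ 0.4 -0.1  0.6] w 0.019864540916773733 j [-0.4   0.56  1.62  0.    0.96 -0.62]
```

The rectangle's centre is at about (-18,74) mm with its long face against the fingers, and it is heading well inside the tray's width. I'll finish the push.

{"op": "jog_arm", "data": {"plan": [[[-0.008,0,0],[0,0,0]],[[-0.008,0,0],[0,0,0]],[[-0.008,0,0],[0,0,0]],[[-0.008,0,0],[0,0,0]],[[-0.008,0,0],[0,0,0]],[[-0.008,0,0],[0,0,0]],[[-0.008,0,0],[0,0,0]],[[-0.008,0,0],[0,0,0]],[[-0.008,0,0],[0,0,0]],[[-0.008,0,0],[0,0,0]],[[-0.008,0,0],[0,0,0]],[[-0.008,0,0],[0,0,0]],[[-0.008,0,0],[0,0,0]],[[-0.008,0,0],[0,0,0]],[[0,0,0],[0,0,0]],[[0,0,0],[0,0,0]]]}}

```text
t: 17.7
tcp_pos: [0.5632, -0.2109, 0.0777]
ee_rot: [-1.968, -2.449, -0.0]
wrist_force: [-0.2, 0.1, -0.8]
gripper_width: 0.02
```

```bash
python3 -c "
from h import *
st();cap('k')"
```

```text
t 17.7 XY [ 0.0137 -0.0075] z 0.0777 yaw rel 0.28 tilt [-0.  0.] F [-0.2  0.1 -0.8] w 0.020036887887995982 j [-0.55  0.66  1.45  0.    1.03 -0.77]
```

View pics/k_scene.png

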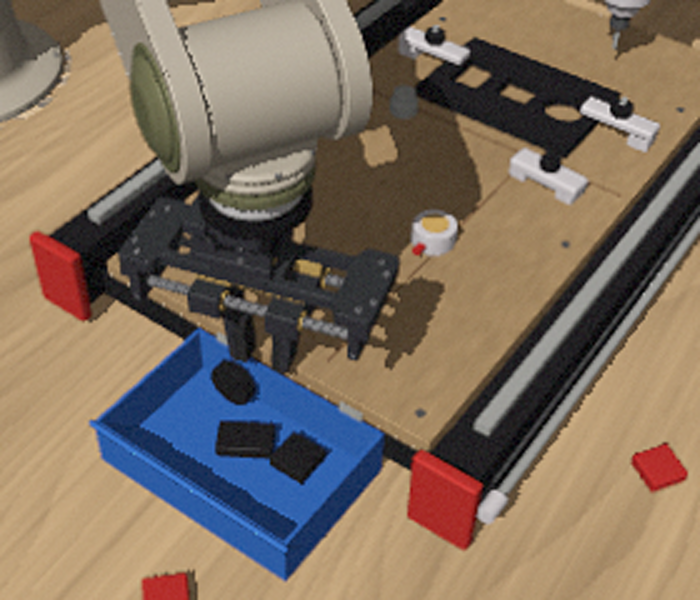

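All three are in the tray. I'll raise the arm and take a last look.

{"op": "jog_arm", "data": {"plan": [[[0,0,-0.03],[0,0,0]],[[0,0,-0.04],[0,0,0]],[[0,0,-0.04],[0,0,0]],[[0.04,0,-0.02],[0,0,0]],[[0.04,0,0],[0,0,0]],[[0,0,0],[0,0,0]],[[0,0,0],[0,0,0]],[[0,0,0],[0,0,0]],[[0,0,0],[0,0,0]]]}}

```text
t: 18.92
tcp_pos: [0.5461, -0.1336, 0.2074]
ee_rot: [-1.969, -2.448, 0.0]
wrist_force: [0.2, 0.2, -0.2]
gripper_width: 0.0198
```

```bash
python3 -c "
from h import *
st()
c=r.capture('top');im=c['color'][:,:,::-1];cv2.imwrite('pics/fin_top.png',cv2.resize(im[200:310,230:410],None,fx=4.4,fy=4.4,interpolation=cv2.INTER_CUBIC))
c=r.capture('scene');cv2.imwrite('pics/fin_sc.png',c['color'][:,:,::-1])"
```

```text
t 18.925 XY [-0.0083  0.0685] z 0.2074 yaw rel 0.2791 tilt [-0.  0.] F [ 0.2  0.2 -0.2] w 0.019844778877234518 j [-0.45  0.43  1.45 -0.    1.26 -0.66]
```

View pics/fin_top.png

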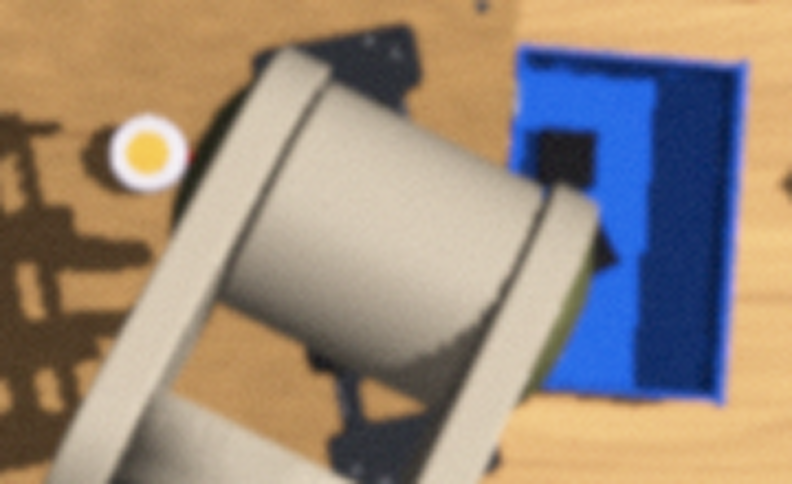

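View pics/fin_sc.png

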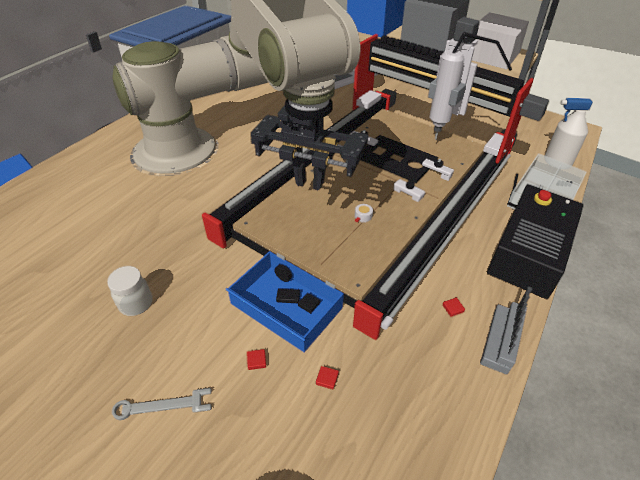

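```bash
python3 -c "
from h import *
print(r.hand_in())"
```

```text
the job is handed in; nothing more can be done
None
```

All three cut-outs are in the blue tray, and I handed the job in at about 19 s of the 61 s allowed; no verdict came back. I pushed the square, then the disc, then the rectangle along the board and over the front edge, with the jaws set 20 mm apart and the fingertips about 4 mm above the board.

- **Cut-outs:** The last pictures show all three in the tray below its rim. The square and the rectangle look flat. The disc stands on edge against the tray's back wall, with its centre about 8 mm inside the ±58 mm limit. In the last top view the arm hid the disc and most of the rectangle, so that check rests on the scene camera and an earlier top view.
- **Everything else:** The puck, wrench, jar and red squares sit at the same pixels as at the start. The clamp did too, and so did the nut when last seen, but the arm hid the nut in the last pictures. The arm was clear of everything, and wrist force stayed at about 1 N in every reading.
- **Disagreement:** Near the end of its push the rectangle sat about 8 mm left of the push line, but it still dropped well inside the tray.

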